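# Press a bush home with the bench locking pliers

## Robot

A 7-joint arm with a two-finger parallel gripper is mounted at the origin on the work surface. World frame = base frame: x ahead of the robot, y to its left, z up, the work surface at z = 0. Lengths are in mm, angles in degrees, forces in N, time in s.
With the tool pointing down it reaches from about 400 to 850 mm from the base axis. Payload 10.4 kg.
Tool frame: the origin (TCP) lies at the very end of the fingers, on their centre line; the grasp point (between the pads) lies 19 mm behind it; z points along the fingers, y is the line along which they close (so a half turn about z gives the same grasp; the last joint's range is limited). The gripper opens to 87 mm and grips with 3 to 60 N. Pads are 19 mm wide; open, the fingers measure 117 mm over their backs; the gripper's body (75 mm by 190 mm) begins 51 mm behind the grasp point.
Start: joints at [71.929, 19.034, -3.707, 83.658, 1.238, 77.344, -5.071], TCP at [180.418, -598.416, 222.576] pointing down, gripper open.
Joint ranges: [-148.97, 148.97], [-28.65, 121.19], [-84.17, 76.75], [9.2, 138.47], [-72.65, 252.65], [3.7, 117.97], [-149.18, 149.18]. Speed limits (degrees/s): [127.2, 127.2, 159.86, 159.86, 180, 180, 180].

## Interface

Orientations are given as a 3x3 rotation matrix whose columns are the frame's x, y, z axes.
In Python, from station import arm, camera, camera_params gives the robot as it stands.
- The arm moves only by the tool servo_tool, never from a script. Its argument "series" is a list of rows, each an object of numbers: "grip": the closure, from 0 (fully open) to 1 (shut); "tx", "ty", "tz": the shift along the tool's x, y, z in cm; "twist": the turn about the tool's z in rad. In form: [{"grip": .., "tx": .., "ty": .., "tz": .., "twist": ..}, ...]. A call has 1 to 12 rows; each row shifts and turns the commanded pose from where the row before left it, along the tool's axes as they then stand; what a row does not reach is not made up. A row lasts 1/12 s, in which the tool goes at most 41.7 mm and 7.16 degrees, less where a joint would pass 70% of its speed; a pose out of reach is approached as far as the arm can. A call with a gripper value outside its range is refused whole. The fingers move at their own pace and stop on an object; "squeeze" is the grip in N (left out, the last holds). Time passes only in rows, so rows that do not move let the fingers close. It gives the time, the measured TCP pose, the force, the opening and the grip force at its end, in the units of the state.
- arm.state(): the state, without advancing time (a new reading comes with each control period).
- camera(name): name is "scene" or "top"; returns (picture, depth): 420x560x3 uint8, red, green, blue; 420x560 float32, mm along the optical axis (not along the pixel's ray), 0 where there is no reading.
- camera_params(name): a dict with "fov_y" (degrees; the focal length in pixels is half the picture's height over the tangent of half this angle, whatever the lens; pixels are square), "cx", "cy" (the principal point, pixels), "D" ([k1, k2, p1, p2, k3] as OpenCV has them; the pictures are not rectified), "R" (3x3) and "t" (3): a world point X has camera coordinates R X + t. Camera axes: x right, y down, z forward; pixel columns grow to the right and rows downward; lengths in mm; the calibration is good to about 2 mm. A picture is of the moment at which its call begins. camera_params takes no time and is no camera call.
- arm.finish_job(): hands the job in; it is judged then, once.
The state is a dict: "time": time; "joint_positions": joint angles; "joint_velocities": joint speeds; "effort": joint torques, N m; "tcp_pos": TCP position; "eef_rot": TCP orientation; "contact_force": force on the tool from outside, world axes, zero at the start; "ft_torque": the same for the moment, N m; "gripper_width": finger opening in mm; "grip_force": force on a finger pad.
Only numpy, scipy, OpenCV 4.12 (cv2) and the standard library are available. Lean on these libraries where they do the work, as an engineer would, in place of code of your own. Each camera call takes 0.05 s, during which the arm holds its last target. There are 200 camera calls.

## Task

Slide the aluminium strap, bush end first, along the bed of the bench-mounted locking pliers until it rests against the stop, and let go of it. Press the upper handle down until the pliers lock over centre by themselves, so that the jaw and not your fingers presses the bush fully home, then flick the release lever at the tail so that the jaw springs open, leaving the strap in place against the stop. Work by feel: do not ram the stop, do not lean on the handle once it has locked, and leave the other things on the bench alone.

Things in the scene. Friction and masses are not known exactly. Their poses are not given: they have to be found in the camera images.
- clamp: Steel locking pliers on a foot plate (310x60x10 mm, x = -210 to 100) bolted to the bench, working in a vertical plane. Origin on the bench top under them; +x runs from the handles to the jaws, z up. All numbers below in mm in this frame. Two side plates (x = -90 to 5, 30 wide) reach z = 97. The upper jaw hangs over x = 45; handle and release lever move in the plane y = 0.
- stop: Steel end stop of the channel, 10x40x12 mm, origin at the centre of its underside (x = 15, z = 30 of the pliers), so its face to the strap is at x = 20. Rigid; keep the push on it below 25 N (6 to 10 N is ample).
- anvil (a point): Point on the bed (x = 45, z = 30 of the pliers) under the pressing face, where the bush must stand; it does when the strap touches the stop.
- mouth (a point): Mid-mouth of the bed (lower jaw), at x = 100, z = 30 of the pliers. The flat bed is 50 wide from x = 20 to 100; on it a channel 40 wide between cheeks 8 high from x = 20 to 75 flares to about 48 at the mouth. Beyond the mouth is free space: a strap in the channel overhangs it by 50 and can be held there by its two long edges.
- strap: Loose aluminium strap 130 (x) by 36 (y) by 10 (z) mm, 0.1 to 0.2 kg, lying flat, bush end roughly towards the jaws. Origin: centre of its underside. The brass bush is at x = -40, so the end x = -65 goes first, against the stop; a plain 12 mm hole is at x = 42. In place its x axis is the pliers' x and its origin is at x = 85, z = 30 of the pliers.
- bush: Flanged brass bush part-way into the strap; flange 22 mm across, 4 thick; origin at the centre of the flange's underside. It slides down stiffly (40 N) and stays where it is pushed. Do not press it with the fingers (10 N at most): the jaw does that.
- bush_top (a point): Centre of the top of the bush's flange: about 19 to 21 mm above the strap's underside at first, 14 mm when fully home.
- handle: Upper handle: flat steel bar 24 wide, 12 thick, reaching 140 mm from its pivot (its origin; x = -75, z = 90 of the pliers) to -x, standing 0.5 to 1.05 rad above level when open. Push its end down along its arc: slack at first, then up to about 12 N while the bush goes in, slack past dead centre, then at once a hard stop, where it stays locked. Let go earlier, it springs up. Never over 25 N.
- handle_end (a point): Middle of the handle's upper face, 135 mm from the pivot along the handle, 6 mm above its centre line. Free play (0 to 0.22 rad) and an adjusting screw differ each time and cannot be seen: it locks after 0.65 to 0.92 rad of travel, lying within 0.17 rad of level. Dead centre is only 6 mm of end travel before the stop, so feel for both.
- jaw_face (a point): Centre of the pressing face of the upper jaw (sprung by a few mm). About 60 mm above the bench when the pliers are open, about 43 mm when they are locked on the strap with the bush home.
- release_paddle (a point): Centre of the top of the release lever's paddle (40x34x6 mm) at the tail, behind the handle's end; at rest x = -265, z = 61 of the pliers. Pressed down it turns about a pivot 95 mm nearer the jaws: about 4 mm free, then 5 to 10 N to unlock; whole travel about 20 mm; it springs back. The handle flies up as it unlocks: keep the gripper over the paddle, behind the handle.
- jar: Bystander: closed glass jar, 64 mm wide, 85 mm tall. Origin at the centre of its underside.
- hammer: Bystander: hammer lying flat, handle to its -x. Origin at the centre of its underside.
- driver: Bystander: screwdriver with a black handle, lying along its x. Origin at the centre of its underside.
- offcut: Bystander: softwood block 90x45x40 mm. Origin at the centre of its underside.
- plain_bar: Bystander: flat steel bar 160x25x6 mm without any bush. Origin at the centre of its underside.
- tape_roll: Bystander: roll of grey tape lying flat, 90 mm across, 25 mm high. Origin at the centre of its underside.
- tin: Bystander: closed grey tin, 74 mm wide, 100 mm tall. Origin at the centre of its underside.
Mind the look-alikes: they are no part of the job. Several things have the shape of the strap; the one meant has the colours described above.

How it is judged (in metres and radians):
On the way, in this order (a step that is already met when the one before it is completed fails the run):
1. the strap lies flat in the channel against the stop, let go, with the jaw still open (horizontal distance between bush_top and anvil below 0.005 m and x of strap in the frame of clamp below 0.0885 m and z of strap in the frame of clamp below 0.033 m and angle between strap's own z axis and vertical below 0.06 rad and z of jaw_face in the frame of clamp above 0.056 m and contact force between the fingers and strap below 0.5 N), for 0.2 s.
2. the jaw holds the bush fully home with the handle locked down and nothing touching the pliers (horizontal distance between bush_top and anvil below 0.005 m and x of strap in the frame of clamp below 0.0885 m and z of strap in the frame of clamp below 0.033 m and angle between strap's own z axis and vertical below 0.06 rad and z of bush_top in the frame of strap below 0.0155 m and z of jaw_face in the frame of clamp below 0.047 m and contact force between each of the arm, the fingers and clamp below 0.5 N), for 0.4 s.
3. the release lever is pressed and the jaw is open, the handle not being lifted (z of release_paddle in the frame of clamp below 0.054 m and z of jaw_face in the frame of clamp above 0.056 m and contact force between the fingers and handle below 0.5 N), for 0.04 s.
At the end, for the whole second after the job is handed in: The strap rests flat in the channel within 3.5 mm of the stop, its bush within 5 mm of the anvil point and pressed in to within 1.5 mm of fully home; the jaw is open (face more than 56 mm above the bench), the release lever is back up, and everything is at rest (horizontal distance between bush_top and anvil below 0.005 m and x of strap in the frame of clamp below 0.0885 m and z of strap in the frame of clamp below 0.033 m and angle between strap's own z axis and vertical below 0.06 rad and z of bush_top in the frame of strap below 0.0155 m and z of jaw_face in the frame of clamp above 0.056 m and z of release_paddle in the frame of clamp above 0.057 m and linear speed of strap below 0.01 m/s); the robot touches nothing.
It fails at once if more than 25 N on the stop (contact force between strap and stop above 25 N).
It fails at once if the handle is leaned on with more than 25 N (contact force between the fingers and handle above 25 N).
It fails at once if the fingers press the bush with more than 10 N (contact force between the fingers and bush above 10 N).
It fails at once if a bystander is moved by more than 30 mm (distance of any of jar, hammer, driver, offcut, plain_bar, tape_roll, tin from where it was at the start of the episode above 0.03 m).
It also fails if it takes over 72 s, if anything falls off the work surface, if the arm or the gripper's body presses on something with over 40 N, if the wrist force passes 120 N, or if a joint passes its speed limit or range.

## Working session

There is one attempt and no reset: what is moved stays moved. The work goes in short steps, Python scripts to look and compute and a tool call to move; the robot and the scene stay as the last step left them, time stands still between calls to the robot, and variables do not carry over. Pictures are saved under pics/ and viewed, at most 10 in all, crops included, and the job is handed in when it is done.

Besides the shell and the picture viewer there is one more tool, called after "Request:" as name([rows], argument=value, ...), one row to a line, values as JSON. servo_tool: Moves the arm, as the interface text tells. Its arguments: {"type":"object","properties":{"series":{"type":"array"},"squeeze":{"type":"number"}},"required":["series"]}

```bash
mkdir -p pics; ls
cat > h.py <<'E'
import numpy as np, cv2
from station import arm, camera, camera_params
def K(p):
    f=210/np.tan(np.radians(p["fov_y"])/2); return np.array([[f,0,p["cx"]],[0,f,p["cy"]],[0,0,1.]])
def cloud(name,depth):
    p=camera_params(name); v,u=np.mgrid[0:420,0:560]
    n=cv2.undistortPoints(np.stack([u,v],-1).reshape(-1,1,2).astype(float),K(p),np.array(p["D"],float)).reshape(420,560,2)
    c=np.dstack([n[...,0]*depth,n[...,1]*depth,depth])
    return (c-np.array(p["t"]))@np.array(p["R"])   # R^T(c-t)
def ray(name,u,v,z):
    p=camera_params(name); R=np.array(p["R"]);t=np.array(p["t"])
    n=cv2.undistortPoints(np.array([[[u,v]]],float),K(p),np.array(p["D"],float))[0,0]
    d=R.T@np.array([n[0],n[1],1]); o=-R.T@t
    return o+d*(z-o[2])/d[2]
E
python3 - <<'E'
from h import *
for n in("scene","top"):
    im,d=camera(n); np.savez(n+"0.npz",im=im,d=d); cv2.imwrite(f"pics/{n}0.png",im[...,::-1])
    p=camera_params(n); print(n,p["fov_y"],-np.array(p["R"]).T@np.array(p["t"]))
s=arm.state(); print(s["time"],s["eef_rot"],s["contact_force"],s["gripper_width"])
E
```

```text
pics
scene 45.66384002624023 [1205.50007129  613.11010876 1323.77741645]
top 51.33435029039687 [ 472.68770505  -60.95038757 1301.33796153]
0.1 [[ 9.57428330e-01  2.88670788e-01 -4.12047872e-04]
 [ 2.88671076e-01 -9.57427627e-01  1.16177697e-03]
 [-5.91349445e-05 -1.23126448e-03 -9.99999240e-01]] [ 0.37338551 -0.343655    0.55635465] 86.91805533084346
```

View pics/top0.png

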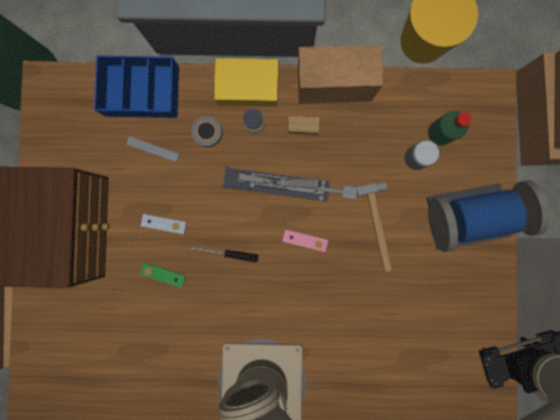

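View pics/scene0.png

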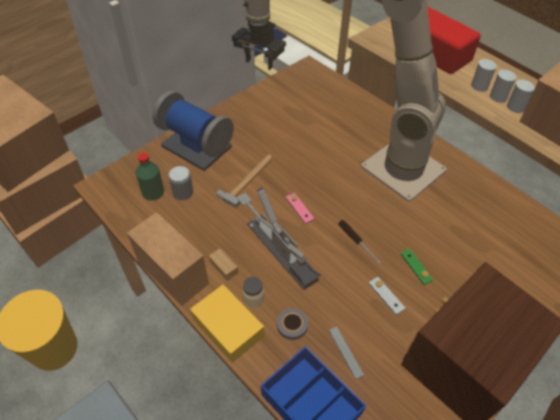

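Run:
```python
from h import *
t=np.load("top0.npz"); s=np.load("scene0.npz")
a=cv2.resize(t["im"][155:295,130:400],None,fx=2.9,fy=2.9,interpolation=cv2.INTER_CUBIC)
cv2.imwrite("pics/c1.png",a[:,:800,::-1])
b=cv2.resize(s["im"][180:320,215:415],None,fx=4,fy=4,interpolation=cv2.INTER_CUBIC)
cv2.imwrite("pics/c2.png",b[...,::-1])
C=cloud("top",t["d"])
for u,v in[(163,224),(176,227),(150,222),(305,240),(226,171),(349,193),(335,191),(372,188),(276,184),(245,180),(300,185)]:
    print(u,v,C[v,u].round(1))
```

```text
163 224 [458.8 302.5   7.1]
176 227 [450.8 261.8  14.3]
150 222 [464.  341.2   7.4]
305 240 [ 420.3 -118.8   13.6]
226 171 [617.5 116.3  30.1]
349 193 [ 557.9 -239.4   60.8]
335 191 [ 563.4 -200.4   53. ]
372 188 [ 576.4 -311.7   24. ]
276 184 [577.9 -31.8  80.2]
245 180 [587.   55.   84.5]
300 185 [570.  -96.8 154.6]
```

View pics/c1.png

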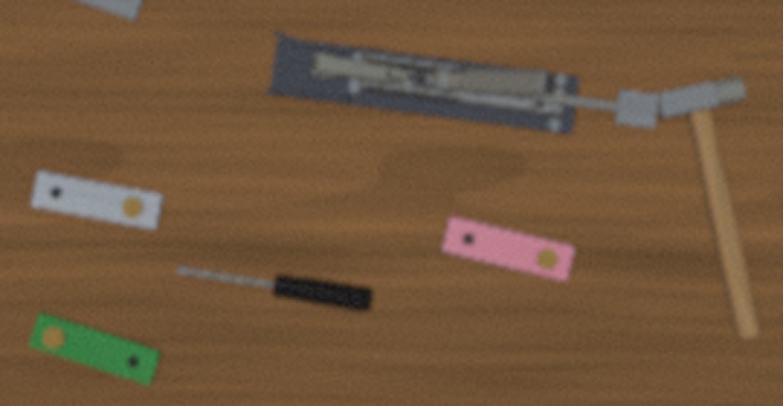

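View pics/c2.png

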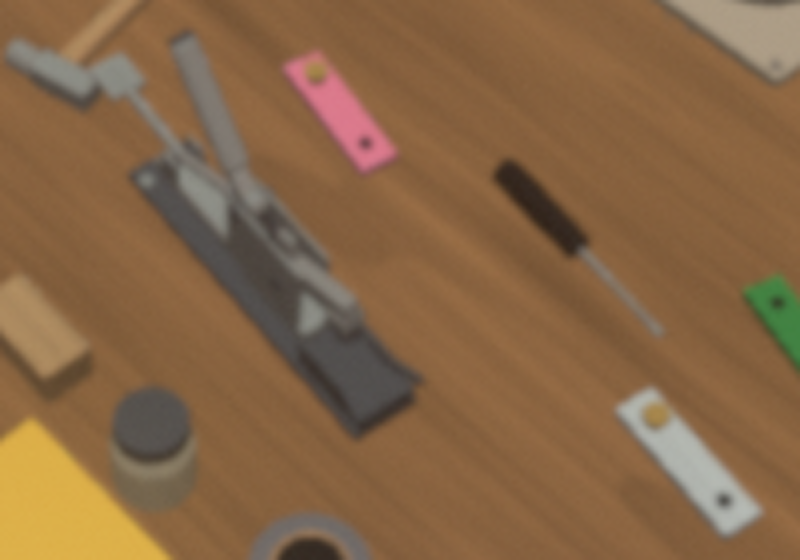

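Run:
```python
from h import *
for n in("top","scene"):
    z=np.load(n+"0.npz"); im=z["im"]; C=cloud(n,z["d"]); X,Y,Z=C[...,0],C[...,1],C[...,2]
    hsv=cv2.cvtColor(im,cv2.COLOR_RGB2HSV)
    print(n,"table z",np.median(Z[(abs(X-350)<40)&(abs(Y-150)<40)]), "std",Z[(abs(X-350)<40)&(abs(Y-150)<40)].std())
    # strap: not brown (low saturation, bright)
    roi=(abs(X-457)<50)&(abs(Y-302)<90)
    m=roi&(Z>-10)&(Z<40)&(hsv[...,1]<70)&(hsv[...,2]>90)
    m2=cv2.morphologyEx(m.astype(np.uint8),cv2.MORPH_CLOSE,np.ones((7,7)))
    vs,us=np.nonzero(m2); P=np.array([ray(n,u,v,10)[:2] for u,v in zip(us,vs)],np.float32)
    print("strap",cv2.minAreaRect(P), "n",len(P))
    b=roi&(hsv[...,0]>10)&(hsv[...,0]<30)&(hsv[...,1]>90)&(m2>0)
    vs,us=np.nonzero(b); print("bush px",us.mean(),vs.mean(),len(us),"xy@z20",ray(n,us.mean(),vs.mean(),20))
    r=(X>500)&(X<660)&(Y>-270)&(Y<150)
    f=r&(Z>5)&(Z<14)&(Y>-240)&(hsv[...,1]<90)&(hsv[...,2]<110)
    print("foot",cv2.minAreaRect(C[f][:,:2].astype(np.float32)),f.sum())
    bd=r&(Z>24)&(Z<44)&(Y>35); print("bed",cv2.minAreaRect(C[bd][:,:2].astype(np.float32)),bd.sum(),C[bd].mean(0))
    pd=r&(Z>55)&(Z<68)&(Y<-215)&(Y>-270); print("paddle",cv2.minAreaRect(C[pd][:,:2].astype(np.float32)),pd.sum(),C[pd].mean(0))
    hd=r&(Z>100)&(Y>-180)&(Y<-20); print("handle top pts n",hd.sum()); Q=C[hd]; 
    print(Q[np.argmax(Q[:,2])],"fit z vs y",np.polyfit(Q[:,1],Q[:,2],1)," x vs y",np.polyfit(Q[:,1],Q[:,0],1),Q[:,1].min(),Q[:,1].max(),Q[:,2].max())
```

```text
top table z -0.32300870205294097 std 5.850469429729632
strap ((460.1084289550781, 302.0426940917969), (134.1810302734375, 40.49571990966797), 79.92066192626953) n 616
bush px 175.29166666666666 226.0 24 xy@z20 [453.8153899  262.49765704  20.        ]
foot ((584.1265869140625, -34.87471008300781), (301.7996520996094, 60.082130432128906), 83.5380859375) 561
bed ((597.786865234375, 78.064208984375), (90.30891418457031, 62.193382263183594), 82.69763946533203) 417 [597.8175387   86.23852672  32.17868644]
paddle ((562.29296875, -238.1370391845703), (44.944053649902344, 33.97401809692383), 83.6393814086914) 169 [ 561.63854691 -239.32044286   60.22025   ]
handle top pts n 333
[ 566.69448474 -142.96414265  204.98645002] fit z vs y [-1.09777855 43.2826823 ]  x vs y [1.31069415e-01 5.90726695e+02] -148.76429237041367 -26.32614788699046 204.98645001739567
scene table z -0.03520604061437828 std 6.656139031986683
strap ((463.3334045410156, 304.7754821777344), (133.93698120117188, 41.068721771240234), 80.1583251953125) n 512
bush px 378.72727272727275 283.3181818181818 22 xy@z20 [455.84156049 265.3796718   20.        ]
foot ((588.332275390625, -28.43096923828125), (307.9448547363281, 57.678401947021484), 83.43950653076172) 362
bed ((597.2546997070312, 81.02532196044922), (90.5710220336914, 64.24310302734375), 82.76998138427734) 432 [598.74664597  86.16913976  31.53458925]
paddle ((562.7177124023438, -236.25035095214844), (40.935813903808594, 33.74385070800781), 87.80919647216797) 84 [ 562.99816079 -235.22121495   58.93384287]
handle top pts n 308
[ 579.80521009 -137.17678807  202.01846072] fit z vs y [-1.13118029 39.73504536]  x vs y [1.04740273e-01 5.89806186e+02] -148.38485603600083 -41.53958910833431 202.01846072256768
```

The top view shows three strap-shaped things. The silver one at px (163,224) has its brass bush at (175,226). The other two are pink at (305,240) and green at (162,275). Only the silver one is aluminium-coloured, so it is the target, and the enlarged crop confirms it. Its bush end already faces the pliers. The pliers' +x runs to world +y, tilted about 6.5°, and the paddle is at px (349,193) with the hammer head right behind it.

Request:
servo_tool([
  {"tx": 3, "ty": -2.9, "tz": -0.3},
  {"tx": 3, "ty": -2.9, "tz": -0.3},
  {"tx": 3, "ty": -2.9, "tz": -0.3},
  {"tx": 3, "ty": -2.9, "tz": -0.3},
  {"tx": 3, "ty": -2.9, "tz": -0.3},
  {"tx": 3, "ty": -2.9, "tz": -0.3},
  {"tx": 3, "ty": -2.9, "tz": -0.3},
  {"tx": 3, "ty": -2.9, "tz": -0.3},
  {"tx": 3, "ty": -2.9, "tz": -0.3},
  {"tx": 3, "ty": -2.9, "tz": -0.3},
  {"tx": 3, "ty": -2.9, "tz": -0.3},
  {"tx": 3, "ty": -2.9, "tz": -0.3},
])

```text
validation failed for argument at $.se...
```

Request:
servo_tool([
  {"grip": 0, "tx": 3, "ty": -2.9, "tz": -0.3, "twist": 0},
  {"grip": 0, "tx": 3, "ty": -2.9, "tz": -0.3, "twist": 0},
  {"grip": 0, "tx": 3, "ty": -2.9, "tz": -0.3, "twist": 0},
  {"grip": 0, "tx": 3, "ty": -2.9, "tz": -0.3, "twist": 0},
  {"grip": 0, "tx": 3, "ty": -2.9, "tz": -0.3, "twist": 0},
  {"grip": 0, "tx": 3, "ty": -2.9, "tz": -0.3, "twist": 0},
  {"grip": 0, "tx": 3, "ty": -2.9, "tz": -0.3, "twist": 0},
  {"grip": 0, "tx": 3, "ty": -2.9, "tz": -0.3, "twist": 0},
  {"grip": 0, "tx": 3, "ty": -2.9, "tz": -0.3, "twist": 0},
  {"grip": 0, "tx": 3, "ty": -2.9, "tz": -0.3, "twist": 0},
  {"grip": 0, "tx": 3, "ty": -2.9, "tz": -0.3, "twist": 0},
  {"grip": 0, "tx": 3, "ty": -2.9, "tz": -0.3, "twist": 0},
])

```text
time: 1.1
tcp_pos: [424.0, -161.1, 258.5]
eef_rot: [[0.957, 0.288, -0.0], [0.288, -0.957, -0.0], [-0.0, 0.0, -1.0]]
contact_force: [0.8, -0.6, 0.2]
gripper_width: 87.0
grip_force: 0.0
```

Request:
servo_tool([
  {"grip": 0, "tx": 1.5, "ty": -3.8, "tz": 0, "twist": 0},
  {"grip": 0, "tx": 1.5, "ty": -3.8, "tz": 0, "twist": 0},
  {"grip": 0, "tx": 1.5, "ty": -3.8, "tz": 0, "twist": 0},
  {"grip": 0, "tx": 1.5, "ty": -3.8, "tz": 0, "twist": 0},
  {"grip": 0, "tx": 1.5, "ty": -3.8, "tz": 0, "twist": 0},
  {"grip": 0, "tx": 1.5, "ty": -3.8, "tz": 0, "twist": 0},
  {"grip": 0, "tx": 1.5, "ty": -3.8, "tz": 0, "twist": 0},
  {"grip": 0, "tx": 1.5, "ty": -3.8, "tz": 0, "twist": 0},
  {"grip": 0, "tx": 1.5, "ty": -3.8, "tz": 0, "twist": 0},
  {"grip": 0, "tx": 1.5, "ty": -3.8, "tz": 0, "twist": 0},
  {"grip": 0, "tx": 1.5, "ty": -3.8, "tz": 0, "twist": 0},
  {"grip": 0, "tx": 1.5, "ty": -3.8, "tz": 0, "twist": 0},
])

```text
time: 2.1
tcp_pos: [464.5, 327.0, 258.0]
eef_rot: [[0.958, 0.287, -0.0], [0.287, -0.958, -0.0], [-0.0, 0.0, -1.0]]
contact_force: [0.7, -1.7, 0.6]
gripper_width: 86.9
grip_force: 0.0
```

Request:
servo_tool([
  {"grip": 0, "tx": 0, "ty": 0, "tz": 0.8, "twist": -0.12},
  {"grip": 0, "tx": 0, "ty": 0, "tz": 0.8, "twist": -0.12},
  {"grip": 0, "tx": 0, "ty": 0, "tz": 0.8, "twist": -0.12},
  {"grip": 0, "tx": 0, "ty": 0, "tz": 0.8, "twist": -0.12},
  {"grip": 0, "tx": 0, "ty": 0, "tz": 0.8, "twist": -0.12},
  {"grip": 0, "tx": 0, "ty": 0, "tz": 0.8, "twist": -0.12},
  {"grip": 0, "tx": 0, "ty": 0, "tz": 0.8, "twist": -0.12},
  {"grip": 0, "tx": 0, "ty": 0, "tz": 0.8, "twist": -0.12},
  {"grip": 0, "tx": 0, "ty": 0, "tz": 0.8, "twist": -0.12},
  {"grip": 0, "tx": 0, "ty": 0, "tz": 0.5, "twist": -0.023},
  {"grip": 0, "tx": 0, "ty": 0, "tz": 0, "twist": 0},
])

```text
time: 3.02
tcp_pos: [464.0, 324.9, 180.1]
eef_rot: [[0.176, 0.984, -0.002], [0.984, -0.176, -0.001], [-0.001, -0.002, -1.0]]
contact_force: [-0.7, 0.1, 1.0]
gripper_width: 87.2
grip_force: 0.0
```

Request:
servo_tool([
  {"grip": 0, "tx": 0.5, "ty": 0.1, "tz": 2.0, "twist": 0},
  {"grip": 0, "tx": 0.5, "ty": 0.05, "tz": 3, "twist": 0},
  {"grip": 0, "tx": 0, "ty": 0, "tz": 3, "twist": 0},
  {"grip": 0, "tx": 0, "ty": 0, "tz": 3, "twist": 0},
  {"grip": 0, "tx": 0, "ty": 0, "tz": 3, "twist": 0},
  {"grip": 0, "tx": 0, "ty": 0, "tz": 2, "twist": 0},
  {"grip": 0, "tx": 0, "ty": 0, "tz": 1, "twist": 0},
  {"grip": 0, "tx": 0, "ty": 0, "tz": 0.5, "twist": 0},
  {"grip": 0, "tx": 0, "ty": 0, "tz": 0, "twist": 0},
  {"grip": 0.5, "tx": 0, "ty": 0, "tz": 0, "twist": 0},
  {"grip": 0.7, "tx": 0, "ty": 0, "tz": 0, "twist": 0},
  {"grip": 0.7, "tx": 0, "ty": 0, "tz": 0, "twist": 0},
], squeeze=25)

```text
time: 4.02
tcp_pos: [468.3, 335.5, 7.6]
eef_rot: [[0.175, 0.985, 0.002], [0.985, -0.175, 0.001], [0.001, 0.002, -1.0]]
contact_force: [0.7, 0.4, -0.5]
gripper_width: 74.7
grip_force: 0.0
```

Request:
servo_tool([
  {"grip": 0.7, "tx": 0, "ty": 0, "tz": 0, "twist": 0},
  {"grip": 0.7, "tx": 0, "ty": 0, "tz": 0, "twist": 0},
  {"grip": 0.7, "tx": 0, "ty": 0, "tz": 0, "twist": 0},
  {"grip": 0.7, "tx": 0, "ty": 0, "tz": 0, "twist": 0},
])

```text
time: 4.35
tcp_pos: [467.7, 335.1, 6.5]
eef_rot: [[0.174, 0.985, 0.0], [0.985, -0.174, -0.0], [0.0, 0.0, -1.0]]
contact_force: [0.3, -0.0, -0.3]
gripper_width: 48.6
grip_force: 0.0
```

Request:
servo_tool([
  {"grip": 0.5, "tx": 0, "ty": 0, "tz": 0.3, "twist": 0},
  {"grip": 0.5, "tx": 0, "ty": 0, "tz": 0, "twist": 0},
  {"grip": 0.7, "tx": 0, "ty": 0, "tz": 0, "twist": 0},
  {"grip": 0.7, "tx": 0, "ty": 0, "tz": 0, "twist": 0},
  {"grip": 0.7, "tx": 0, "ty": 0, "tz": 0, "twist": 0},
  {"grip": 0.7, "tx": 0, "ty": 0, "tz": 0, "twist": 0},
])

```text
time: 4.85
tcp_pos: [467.5, 335.1, 3.3]
eef_rot: [[0.174, 0.985, -0.0], [0.985, -0.174, -0.0], [-0.0, -0.0, -1.0]]
contact_force: [-0.4, -0.0, -2.0]
gripper_width: 35.6
grip_force: 25.0
```

Request:
servo_tool([
  {"grip": 0.7, "tx": 0, "ty": 0, "tz": -1, "twist": 0},
  {"grip": 0.7, "tx": 0, "ty": 0, "tz": -3, "twist": -0.03},
  {"grip": 0.7, "tx": 0, "ty": 0, "tz": -3, "twist": -0.031},
  {"grip": 0.7, "tx": -1.5, "ty": 2.6, "tz": 0, "twist": 0},
  {"grip": 0.7, "tx": -1.5, "ty": 2.7, "tz": 0, "twist": 0},
  {"grip": 0.7, "tx": -1.5, "ty": 2.7, "tz": 0, "twist": 0},
  {"grip": 0.7, "tx": -1.5, "ty": 2.7, "tz": 0, "twist": 0},
  {"grip": 0.7, "tx": -1.5, "ty": 2.7, "tz": 0, "twist": 0},
  {"grip": 0.7, "tx": -1.4, "ty": 2.5, "tz": 0, "twist": 0},
  {"grip": 0.7, "tx": 0, "ty": 0, "tz": 0, "twist": 0},
  {"grip": 0.7, "tx": 0, "ty": 0, "tz": 0, "twist": 0},
  {"grip": 0.7, "tx": 0, "ty": 0, "tz": 0, "twist": 0},
])

```text
time: 5.85
tcp_pos: [614.8, 229.2, 73.8]
eef_rot: [[0.113, 0.994, -0.001], [0.994, -0.113, 0.001], [0.001, -0.001, -1.0]]
contact_force: [0.0, 0.5, -2.0]
gripper_width: 35.6
grip_force: 25.0
```

Run:
```python
from h import *
for n in("top","scene"):
    im,d=camera(n); np.savez(n+"1.npz",im=im,d=d)
    C=cloud(n,d); X,Y,Z=C[...,0],C[...,1],C[...,2]
    hsv=cv2.cvtColor(im,cv2.COLOR_RGB2HSV)
    b=(hsv[...,0]>12)&(hsv[...,0]<30)&(hsv[...,1]>90)&(abs(X-607)<25)&(Y>125)&(Y<200)&(Z>65)
    vs,us=np.nonzero(b); print(n,"bush",us.mean() if len(us) else 0,vs.mean() if len(us) else 0,len(us),ray(n,us.mean(),vs.mean(),93) if len(us) else 0)
    print(C[b].mean(0) if len(us) else 0)
    s=(abs(X-610)<40)&(Y>90)&(Y<215)&(Z>60)&(Z<110); Q=C[s]; print("strap pts",len(Q),cv2.minAreaRect(Q[:,:2].astype(np.float32)))
    print(" z vs y", np.polyfit(Q[:,1],Q[:,2],1),Q.mean(0))
    x0,y0=(190,130) if n=="top" else (250,180)
    cv2.imwrite(f"pics/{n}1.png",cv2.resize(im[y0-30:y0+110,x0-40:x0+140],None,fx=4,fy=4)[...,::-1])
i=[cv2.imread(f"pics/{n}1.png") for n in("top","scene")]
cv2.imwrite("pics/m1.png",cv2.resize(np.hstack(i),(800,311)))
```

```text
top bush 208.0 172.31034482758622 29 [605.68067209 157.54039212  93.        ]
[604.38236651 155.30485233 102.42002208]
strap pts 259 ((608.1182250976562, 169.49520874023438), (77.62275695800781, 35.980690002441406), 82.76271057128906)
 z vs y [-1.00641338e-02  8.24931362e+01] [609.18734778 159.33953118  80.88952182]
scene bush 324.8974358974359 253.12820512820514 39 [537.44943527 107.67924362  93.        ]
[604.17526882 158.8317162  200.3998321 ]
strap pts 107 ((606.0947875976562, 165.35855102539062), (63.90689468383789, 38.30247116088867), 83.62641906738281)
 z vs y [ 0.17555709 55.09448503] [606.31289882 148.53510184  81.1708752 ]
```

View pics/m1.png

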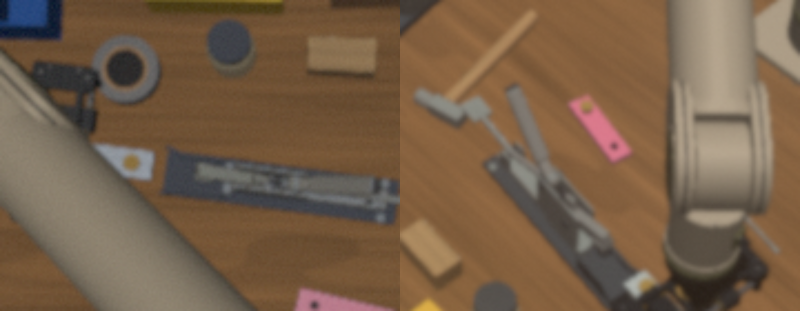

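Request:
servo_tool([
  {"grip": 0.7, "tx": 0, "ty": 0.1, "tz": 1.5, "twist": 0},
  {"grip": 0.7, "tx": 0, "ty": 0, "tz": 1.5, "twist": 0},
  {"grip": 0.7, "tx": 0, "ty": 0, "tz": 0.8, "twist": 0},
  {"grip": 0.7, "tx": 0, "ty": 0, "tz": 0, "twist": 0},
  {"grip": 0.7, "tx": 0, "ty": 0, "tz": 0, "twist": 0},
])

```text
time: 6.37
tcp_pos: [615.7, 228.4, 34.2]
eef_rot: [[0.113, 0.994, -0.002], [0.994, -0.113, -0.001], [-0.001, -0.002, -1.0]]
contact_force: [0.7, 0.8, -0.9]
gripper_width: 35.9
grip_force: 25.0
```

Request:
servo_tool([
  {"grip": 0.7, "tx": -0.7, "ty": 0, "tz": 0, "twist": 0},
  {"grip": 0.7, "tx": -0.7, "ty": 0, "tz": 0, "twist": 0},
  {"grip": 0.7, "tx": -0.7, "ty": 0, "tz": 0, "twist": 0},
  {"grip": 0.7, "tx": -0.7, "ty": 0, "tz": 0, "twist": 0},
  {"grip": 0.7, "tx": -0.7, "ty": 0, "tz": 0, "twist": 0},
  {"grip": 0.7, "tx": 0, "ty": 0, "tz": 0, "twist": 0},
  {"grip": 0.7, "tx": 0, "ty": 0, "tz": 0, "twist": 0},
])

```text
time: 6.95
tcp_pos: [612.7, 192.8, 35.5]
eef_rot: [[0.115, 0.993, 0.0], [0.993, -0.115, -0.0], [-0.0, 0.0, -1.0]]
contact_force: [0.2, 1.0, -1.3]
gripper_width: 36.0
grip_force: 25.0
```

Request:
servo_tool([
  {"grip": 0.7, "tx": -0.5, "ty": 0, "tz": 0, "twist": 0},
  {"grip": 0.7, "tx": -0.5, "ty": 0, "tz": 0, "twist": 0},
  {"grip": 0.7, "tx": -0.5, "ty": 0, "tz": 0, "twist": 0},
  {"grip": 0.7, "tx": -0.5, "ty": 0, "tz": 0, "twist": 0},
  {"grip": 0.7, "tx": -0.5, "ty": 0, "tz": 0, "twist": 0},
  {"grip": 0.7, "tx": -0.5, "ty": 0, "tz": 0, "twist": 0},
  {"grip": 0.7, "tx": -0.5, "ty": 0, "tz": 0, "twist": 0},
  {"grip": 0.7, "tx": 0, "ty": 0, "tz": 0, "twist": 0},
  {"grip": 0.7, "tx": 0, "ty": 0, "tz": 0, "twist": 0},
])

```text
time: 7.7
tcp_pos: [608.6, 158.4, 35.4]
eef_rot: [[0.114, 0.993, 0.0], [0.993, -0.114, -0.0], [-0.0, 0.0, -1.0]]
contact_force: [-0.6, -1.0, -1.9]
gripper_width: 35.9
grip_force: 25.0
```

Request:
servo_tool([
  {"grip": 0.7, "tx": -0.3, "ty": 0, "tz": 0, "twist": 0},
  {"grip": 0.7, "tx": -0.3, "ty": 0, "tz": 0, "twist": 0},
  {"grip": 0.7, "tx": -0.3, "ty": 0, "tz": 0, "twist": 0},
  {"grip": 0.7, "tx": -0.3, "ty": 0, "tz": 0, "twist": 0},
  {"grip": 0.7, "tx": 0, "ty": 0, "tz": 0, "twist": 0},
])

```text
time: 8.12
tcp_pos: [607.3, 146.0, 35.3]
eef_rot: [[0.115, 0.993, 0.0], [0.993, -0.115, -0.001], [-0.001, 0.0, -1.0]]
contact_force: [0.3, -0.5, -1.8]
gripper_width: 35.6
grip_force: 25.0
```

Request:
servo_tool([
  {"grip": 0.7, "tx": -0.1, "ty": 0, "tz": 0, "twist": 0},
  {"grip": 0.7, "tx": -0.1, "ty": 0, "tz": 0, "twist": 0},
  {"grip": 0.7, "tx": 0, "ty": 0, "tz": 0, "twist": 0},
])

```text
time: 8.37
tcp_pos: [606.9, 144.9, 35.4]
eef_rot: [[0.114, 0.994, 0.0], [0.994, -0.114, -0.0], [-0.0, 0.0, -1.0]]
contact_force: [-0.1, -0.7, -1.5]
gripper_width: 35.8
grip_force: 25.0
```

Request:
servo_tool([
  {"grip": 0.7, "tx": -0.1, "ty": 0, "tz": 0, "twist": 0},
  {"grip": 0.7, "tx": -0.1, "ty": 0, "tz": 0, "twist": 0},
  {"grip": 0.7, "tx": 0, "ty": 0, "tz": 0, "twist": 0},
])

```text
time: 8.62
tcp_pos: [606.7, 142.8, 35.4]
eef_rot: [[0.114, 0.994, -0.0], [0.994, -0.114, -0.0], [-0.0, 0.0, -1.0]]
contact_force: [0.4, -0.5, -1.9]
gripper_width: 35.8
grip_force: 25.0
```

Request:
servo_tool([
  {"grip": 0.7, "tx": -0.1, "ty": 0, "tz": 0, "twist": 0},
  {"grip": 0.7, "tx": -0.05, "ty": 0, "tz": 0, "twist": 0},
  {"grip": 0.7, "tx": 0, "ty": 0, "tz": 0, "twist": 0},
])

```text
time: 8.87
tcp_pos: [606.5, 141.3, 35.4]
eef_rot: [[0.114, 0.993, 0.0], [0.993, -0.114, -0.0], [-0.0, 0.0, -1.0]]
contact_force: [-0.7, -0.3, -1.7]
gripper_width: 35.6
grip_force: 25.0
```

Request:
servo_tool([
  {"grip": 0.7, "tx": -0.1, "ty": 0, "tz": 0, "twist": 0},
  {"grip": 0.7, "tx": 0, "ty": 0, "tz": 0, "twist": 0},
])

```text
time: 9.03
tcp_pos: [606.4, 140.3, 35.4]
eef_rot: [[0.114, 0.993, 0.0], [0.993, -0.114, -0.0], [-0.0, 0.0, -1.0]]
contact_force: [0.7, -0.7, -2.3]
gripper_width: 35.6
grip_force: 25.0
```

Request:
servo_tool([
  {"grip": 0.7, "tx": -0.1, "ty": 0, "tz": 0, "twist": 0},
  {"grip": 0.7, "tx": 0, "ty": 0, "tz": 0, "twist": 0},
])

```text
time: 9.2
tcp_pos: [606.3, 140.1, 35.6]
eef_rot: [[0.113, 0.994, 0.0], [0.994, -0.113, 0.001], [0.001, 0.0, -1.0]]
contact_force: [0.1, 2.9, -1.7]
gripper_width: 35.9
grip_force: 25.0
```

Request:
servo_tool([
  {"grip": 0.7, "tx": -0.05, "ty": 0, "tz": 0, "twist": 0},
  {"grip": 0.7, "tx": 0, "ty": 0, "tz": 0, "twist": 0},
])

```text
time: 9.37
tcp_pos: [606.2, 140.1, 35.6]
eef_rot: [[0.113, 0.994, 0.001], [0.994, -0.113, 0.001], [0.001, 0.0, -1.0]]
contact_force: [0.6, 4.8, -2.3]
gripper_width: 35.6
grip_force: 25.0
```

Request:
servo_tool([
  {"grip": 0.7, "tx": 0, "ty": 0, "tz": 0.1, "twist": 0},
  {"grip": 0.7, "tx": 0, "ty": 0, "tz": 0.05, "twist": 0},
  {"grip": 0.7, "tx": 0, "ty": 0, "tz": 0, "twist": 0},
])

```text
time: 9.62
tcp_pos: [606.3, 140.1, 34.1]
eef_rot: [[0.113, 0.994, 0.001], [0.994, -0.113, 0.001], [0.001, 0.0, -1.0]]
contact_force: [1.4, 6.0, -0.8]
gripper_width: 35.7
grip_force: 25.0
```

Still pushing at about 6 N on the stop, so I'll open here.

Request:
servo_tool([
  {"grip": 0.45, "tx": 0, "ty": 0, "tz": 0, "twist": 0},
  {"grip": 0.3, "tx": 0, "ty": 0, "tz": 0, "twist": 0},
  {"grip": 0.3, "tx": 0, "ty": 0, "tz": 0, "twist": 0},
  {"grip": 0.3, "tx": 0, "ty": 0, "tz": 0, "twist": 0},
  {"grip": 0.3, "tx": 0, "ty": 0, "tz": 0, "twist": 0},
  {"grip": 0.3, "tx": 0, "ty": 0, "tz": 0, "twist": 0},
])

```text
time: 10.12
tcp_pos: [606.3, 138.7, 33.9]
eef_rot: [[0.114, 0.993, 0.0], [0.993, -0.114, -0.0], [-0.0, 0.0, -1.0]]
contact_force: [0.7, -0.4, -0.2]
gripper_width: 59.7
grip_force: 0.0
```

Request:
servo_tool([
  {"grip": 0.3, "tx": 0, "ty": 0, "tz": -0.5, "twist": 0},
  {"grip": 0.3, "tx": 0, "ty": 0, "tz": -2, "twist": 0},
  {"grip": 0.3, "tx": 1, "ty": 0, "tz": -3, "twist": 0},
  {"grip": 0.3, "tx": 2, "ty": 0, "tz": -3, "twist": 0},
  {"grip": 0.3, "tx": 2, "ty": -1, "tz": -4, "twist": 0},
  {"grip": 0.3, "tx": 1, "ty": -2, "tz": -4, "twist": 0},
  {"grip": 0.6, "tx": 0, "ty": -3, "tz": -3, "twist": 0},
  {"grip": 0.8, "tx": 0, "ty": -4, "tz": -1, "twist": 0},
  {"grip": 1, "tx": 0, "ty": -4, "tz": 0, "twist": 0},
  {"grip": 1, "tx": 0, "ty": -3.5, "tz": 0, "twist": 0},
  {"grip": 1, "tx": 0, "ty": -3.5, "tz": 0, "twist": 0},
  {"grip": 1, "tx": 0, "ty": 0, "tz": 0, "twist": 0},
])

```text
time: 11.12
tcp_pos: [406.6, 220.2, 232.1]
eef_rot: [[0.11, 0.994, 0.005], [0.994, -0.11, -0.009], [-0.008, 0.006, -1.0]]
contact_force: [-0.1, -0.1, -0.1]
gripper_width: 28.6
grip_force: 0.0
```

Run:
```python
from h import *
print(arm.state()["tcp_pos"])
for n in("top","scene"):
    im,d=camera(n); np.savez(n+"2.npz",im=im,d=d)
    C=cloud(n,d); X,Y,Z=C[...,0],C[...,1],C[...,2]
    hsv=cv2.cvtColor(im,cv2.COLOR_RGB2HSV)
    s=(abs(X-600)<50)&(Y>75)&(Y<185)&(hsv[...,1]<70)&(hsv[...,2]>110)&(Z<80); Q=C[s]
    print(n,s.sum(),cv2.minAreaRect(Q[:,:2].astype(np.float32)),Q.mean(0),np.polyfit(Q[:,1],Q[:,2],1))
    vs,us=np.nonzero(s); print(" px",us.min(),us.max(),vs.min(),vs.max())
im=np.load("scene2.npz")["im"]; im2=np.load("top2.npz")["im"]
a=cv2.resize(im[190:315,215:355],(448,400),interpolation=2); b=cv2.resize(im2[150:220,190:250],(343,400),interpolation=2)
cv2.imwrite("pics/m2.png",np.hstack([a,b])[...,::-1])
```

```text
[406.5985907  220.23390943 232.13046384]
top 432 ((606.5135498046875, 127.79216003417969), (107.54778289794922, 42.04395294189453), 83.31690216064453) [603.28287407 126.7239366   36.32538047] [-0.1186239  51.35786844]
 px 206 239 167 184
scene 396 ((595.4273071289062, 124.9278564453125), (101.11233520507812, 55.829811096191406), 84.4801254272461) [604.44243759 125.48109954  37.64159668] [-1.74748506e-02  3.98343602e+01]
 px 298 326 265 294
```

View pics/m2.png

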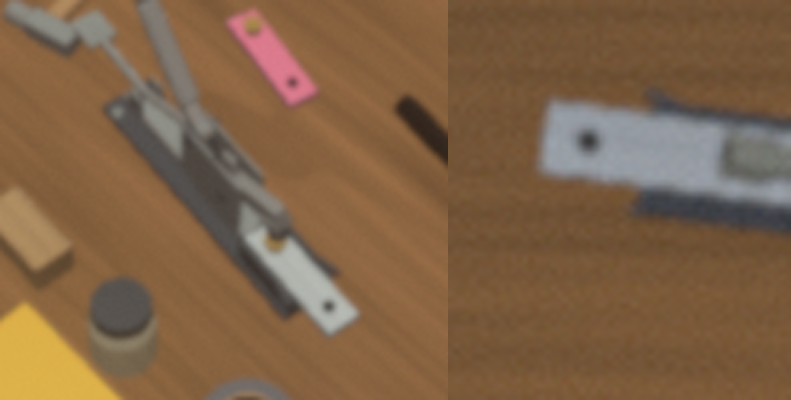

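The strap is seated against the stop: the bush is under the jaw at crop px (275,240), and the plain end overhangs the mouth. Next I go above the handle end with the fingers closed.

Request:
servo_tool([
  {"grip": 1, "tx": -3, "ty": 1.5, "tz": -0.8, "twist": 0},
  {"grip": 1, "tx": -3.2, "ty": 2, "tz": 0, "twist": 0},
  {"grip": 1, "tx": -3.2, "ty": 2, "tz": 0, "twist": 0},
  {"grip": 1, "tx": -3.2, "ty": 2, "tz": 0, "twist": 0},
  {"grip": 1, "tx": -3.2, "ty": 2, "tz": 0, "twist": 0},
  {"grip": 1, "tx": -3.2, "ty": 2.2, "tz": 0, "twist": 0},
  {"grip": 1, "tx": -3.2, "ty": 2.2, "tz": 0, "twist": 0},
  {"grip": 1, "tx": -3.2, "ty": 2.2, "tz": 0, "twist": 0},
  {"grip": 1, "tx": -3.2, "ty": 2.2, "tz": 0, "twist": 0},
  {"grip": 1, "tx": -3.2, "ty": 2.2, "tz": 0, "twist": 0},
  {"grip": 1, "tx": 0, "ty": 0, "tz": 0, "twist": 0},
  {"grip": 1, "tx": 0, "ty": 0, "tz": 0, "twist": 0},
])

```text
time: 12.22
tcp_pos: [579.8, -122.8, 237.2]
eef_rot: [[0.117, 0.993, -0.002], [0.993, -0.117, 0.004], [0.004, -0.003, -1.0]]
contact_force: [0.5, 0.9, -0.8]
gripper_width: 0.2
grip_force: 0.0
```

Request:
servo_tool([
  {"grip": 1, "tx": 0.3, "ty": -0.4, "tz": 1, "twist": 0},
  {"grip": 1, "tx": 0, "ty": 0, "tz": 1, "twist": 0},
  {"grip": 1, "tx": 0, "ty": 0, "tz": 1, "twist": 0},
  {"grip": 1, "tx": 0, "ty": 0, "tz": 0.2, "twist": 0},
  {"grip": 1, "tx": 0, "ty": 0, "tz": 0, "twist": 0},
  {"grip": 1, "tx": 0, "ty": 0, "tz": 0, "twist": 0},
])

```text
time: 12.72
tcp_pos: [575.3, -116.7, 207.8]
eef_rot: [[0.113, 0.994, 0.0], [0.994, -0.113, 0.001], [0.001, 0.0, -1.0]]
contact_force: [0.2, -0.1, 0.2]
gripper_width: 0.5
grip_force: 0.0
```

Request:
servo_tool([
  {"grip": 1, "tx": 0, "ty": 0, "tz": 0.3, "twist": 0},
  {"grip": 1, "tx": 0, "ty": 0, "tz": 0.3, "twist": 0},
  {"grip": 1, "tx": 0, "ty": 0, "tz": 0, "twist": 0},
])

```text
time: 12.97
tcp_pos: [575.1, -116.9, 201.5]
eef_rot: [[0.113, 0.994, 0.0], [0.994, -0.113, 0.001], [0.001, 0.0, -1.0]]
contact_force: [0.4, 0.6, 0.4]
gripper_width: 0.9
grip_force: 0.0
```

Request:
servo_tool([
  {"grip": 1, "tx": 0, "ty": 0, "tz": 0.2, "twist": 0},
  {"grip": 1, "tx": 0, "ty": 0, "tz": 0.2, "twist": 0},
  {"grip": 1, "tx": 0, "ty": 0, "tz": 0, "twist": 0},
])

```text
time: 13.22
tcp_pos: [575.1, -116.8, 197.5]
eef_rot: [[0.113, 0.994, 0.0], [0.994, -0.113, 0.001], [0.001, 0.0, -1.0]]
contact_force: [-0.7, 0.4, -0.4]
gripper_width: 0.7
grip_force: 0.0
```

Request:
servo_tool([
  {"grip": 1, "tx": -0.3, "ty": 0, "tz": 0.3, "twist": 0},
  {"grip": 1, "tx": 0, "ty": 0, "tz": 0.3, "twist": 0},
  {"grip": 1, "tx": 0, "ty": 0, "tz": 0, "twist": 0},
])

```text
time: 13.47
tcp_pos: [574.6, -120.1, 191.1]
eef_rot: [[0.114, 0.994, -0.0], [0.994, -0.114, 0.001], [0.001, -0.0, -1.0]]
contact_force: [0.0, 0.1, -0.8]
gripper_width: 0.2
grip_force: 0.0
```

Request:
servo_tool([
  {"grip": 1, "tx": -0.3, "ty": 0, "tz": 0.28, "twist": 0},
  {"grip": 1, "tx": -0.3, "ty": 0, "tz": 0.28, "twist": 0},
  {"grip": 1, "tx": 0, "ty": 0, "tz": 0, "twist": 0},
])

```text
time: 13.72
tcp_pos: [573.9, -126.6, 185.6]
eef_rot: [[0.114, 0.993, -0.0], [0.993, -0.114, 0.001], [0.001, -0.0, -1.0]]
contact_force: [-0.1, 0.2, 0.5]
gripper_width: 0.7
grip_force: 0.1
```

Request:
servo_tool([
  {"grip": 1, "tx": -0.3, "ty": 0, "tz": 0.28, "twist": 0},
  {"grip": 1, "tx": -0.3, "ty": 0, "tz": 0.28, "twist": 0},
  {"grip": 1, "tx": 0, "ty": 0, "tz": 0, "twist": 0},
])

```text
time: 13.97
tcp_pos: [573.2, -132.5, 179.9]
eef_rot: [[0.114, 0.993, -0.0], [0.993, -0.114, 0.001], [0.001, -0.0, -1.0]]
contact_force: [-0.3, 0.5, 0.1]
gripper_width: 0.4
grip_force: 0.1
```

Request:
servo_tool([
  {"grip": 1, "tx": -0.26, "ty": 0, "tz": 0.3, "twist": 0},
  {"grip": 1, "tx": -0.26, "ty": 0, "tz": 0.3, "twist": 0},
  {"grip": 1, "tx": 0, "ty": 0, "tz": 0, "twist": 0},
])

```text
time: 14.22
tcp_pos: [572.7, -137.6, 173.9]
eef_rot: [[0.114, 0.993, -0.0], [0.993, -0.114, 0.001], [0.001, -0.0, -1.0]]
contact_force: [0.1, 0.7, -0.3]
gripper_width: 0.5
grip_force: 0.1
```

Run:
```python
from h import *
im,d=camera("scene"); C=cloud("scene",d)
cv2.imwrite("pics/m3.png",cv2.resize(im[140:280,200:340],(600,600),interpolation=2)[...,::-1])
```

```text
(no output)
```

View pics/m3.png

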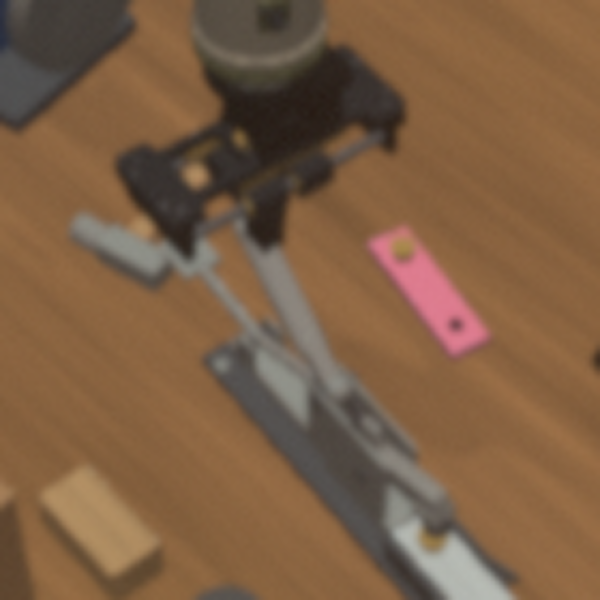

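The crop shows the fingertips on the handle's end at px (265,240), still in free play. I'll carry on along the arc.

Request:
servo_tool([
  {"grip": 1, "tx": -0.24, "ty": 0, "tz": 0.3, "twist": 0},
  {"grip": 1, "tx": -0.24, "ty": 0, "tz": 0.32, "twist": 0},
  {"grip": 1, "tx": -0.22, "ty": 0, "tz": 0.33, "twist": 0},
  {"grip": 1, "tx": 0, "ty": 0, "tz": 0, "twist": 0},
])

```text
time: 14.6
tcp_pos: [571.9, -144.6, 164.4]
eef_rot: [[0.114, 0.993, -0.0], [0.993, -0.114, 0.001], [0.001, -0.0, -1.0]]
contact_force: [0.4, -0.2, 1.9]
gripper_width: 0.4
grip_force: 0.8
```

Request:
servo_tool([
  {"grip": 1, "tx": -0.2, "ty": 0, "tz": 0.35, "twist": 0},
  {"grip": 1, "tx": -0.2, "ty": 0, "tz": 0.35, "twist": 0},
  {"grip": 1, "tx": -0.18, "ty": 0, "tz": 0.36, "twist": 0},
  {"grip": 1, "tx": 0, "ty": 0, "tz": 0, "twist": 0},
])

```text
time: 14.93
tcp_pos: [571.2, -150.2, 153.7]
eef_rot: [[0.114, 0.994, -0.0], [0.994, -0.114, 0.001], [0.001, -0.0, -1.0]]
contact_force: [-0.3, -0.9, 3.0]
gripper_width: 0.4
grip_force: 1.1
```

Request:
servo_tool([
  {"grip": 1, "tx": -0.17, "ty": 0, "tz": 0.36, "twist": 0},
  {"grip": 1, "tx": -0.16, "ty": 0, "tz": 0.37, "twist": 0},
  {"grip": 1, "tx": 0, "ty": 0, "tz": 0, "twist": 0},
])

```text
time: 15.18
tcp_pos: [571.4, -153.3, 147.2]
eef_rot: [[0.114, 0.994, 0.001], [0.994, -0.114, 0.0], [0.0, 0.001, -1.0]]
contact_force: [-0.6, -1.2, 8.8]
gripper_width: 0.5
grip_force: 3.7
```

Request:
servo_tool([
  {"grip": 1, "tx": -0.15, "ty": 0, "tz": 0.37, "twist": 0},
  {"grip": 1, "tx": -0.15, "ty": 0, "tz": 0.37, "twist": 0},
  {"grip": 1, "tx": 0, "ty": 0, "tz": 0, "twist": 0},
])

```text
time: 15.43
tcp_pos: [571.6, -156.5, 140.6]
eef_rot: [[0.114, 0.994, 0.002], [0.994, -0.114, -0.0], [-0.0, 0.002, -1.0]]
contact_force: [-1.2, -1.5, 14.7]
gripper_width: 0.3
grip_force: 6.3
```

Request:
servo_tool([
  {"grip": 1, "tx": -0.14, "ty": 0, "tz": 0.38, "twist": 0},
  {"grip": 1, "tx": -0.13, "ty": 0, "tz": 0.38, "twist": 0},
  {"grip": 1, "tx": 0, "ty": 0, "tz": 0, "twist": 0},
])

```text
time: 15.68
tcp_pos: [571.2, -159.6, 133.0]
eef_rot: [[0.114, 0.993, 0.002], [0.993, -0.114, -0.001], [-0.001, 0.002, -1.0]]
contact_force: [-1.5, -2.0, 13.4]
gripper_width: 0.5
grip_force: 5.9
```

Request:
servo_tool([
  {"grip": 1, "tx": -0.1, "ty": 0, "tz": 0.3, "twist": 0},
  {"grip": 1, "tx": -0.08, "ty": 0, "tz": 0.3, "twist": 0},
  {"grip": 1, "tx": 0, "ty": 0, "tz": 0, "twist": 0},
])

```text
time: 15.93
tcp_pos: [570.9, -161.7, 126.9]
eef_rot: [[0.114, 0.993, 0.002], [0.993, -0.114, -0.001], [-0.001, 0.002, -1.0]]
contact_force: [-1.3, -3.4, 11.4]
gripper_width: 0.1
grip_force: 5.3
```

Request:
servo_tool([
  {"grip": 1, "tx": -0.06, "ty": 0, "tz": 0.2, "twist": 0},
  {"grip": 1, "tx": -0.06, "ty": 0, "tz": 0.2, "twist": 0},
  {"grip": 1, "tx": 0, "ty": 0, "tz": 0, "twist": 0},
])

```text
time: 16.18
tcp_pos: [570.7, -162.9, 122.9]
eef_rot: [[0.114, 0.993, 0.002], [0.993, -0.114, -0.001], [-0.001, 0.002, -1.0]]
contact_force: [-0.5, -3.8, 10.8]
gripper_width: 0.4
grip_force: 4.8
```

Request:
servo_tool([
  {"grip": 1, "tx": -0.05, "ty": 0, "tz": 0.2, "twist": 0},
  {"grip": 1, "tx": -0.05, "ty": 0, "tz": 0.2, "twist": 0},
  {"grip": 1, "tx": 0, "ty": 0, "tz": 0, "twist": 0},
])

```text
time: 16.43
tcp_pos: [570.4, -164.0, 118.6]
eef_rot: [[0.114, 0.993, 0.001], [0.993, -0.114, -0.001], [-0.001, 0.002, -1.0]]
contact_force: [-0.9, -4.1, 8.0]
gripper_width: 0.1
grip_force: 3.7
```

Request:
servo_tool([
  {"grip": 1, "tx": -0.04, "ty": 0, "tz": 0.2, "twist": 0},
  {"grip": 1, "tx": -0.04, "ty": 0, "tz": 0.2, "twist": 0},
  {"grip": 1, "tx": 0, "ty": 0, "tz": 0, "twist": 0},
])

```text
time: 16.68
tcp_pos: [570.1, -164.8, 114.4]
eef_rot: [[0.114, 0.993, 0.001], [0.993, -0.114, -0.001], [-0.001, 0.001, -1.0]]
contact_force: [-0.9, -3.7, 7.0]
gripper_width: 0.6
grip_force: 3.1
```

Request:
servo_tool([
  {"grip": 1, "tx": -0.06, "ty": 0, "tz": 0.2, "twist": 0},
  {"grip": 1, "tx": -0.04, "ty": 0, "tz": 0.1, "twist": 0},
  {"grip": 1, "tx": 0, "ty": 0, "tz": 0, "twist": 0},
])

```text
time: 16.93
tcp_pos: [570.0, -165.4, 111.3]
eef_rot: [[0.114, 0.993, 0.001], [0.993, -0.114, -0.001], [-0.001, 0.001, -1.0]]
contact_force: [-0.7, -2.3, 6.0]
gripper_width: 0.2
grip_force: 2.6
```

Request:
servo_tool([
  {"grip": 1, "tx": -0.04, "ty": 0, "tz": 0.15, "twist": 0},
  {"grip": 1, "tx": -0.02, "ty": 0, "tz": 0.1, "twist": 0},
  {"grip": 1, "tx": 0, "ty": 0, "tz": 0, "twist": 0},
])

```text
time: 17.18
tcp_pos: [569.8, -165.7, 108.6]
eef_rot: [[0.114, 0.993, 0.001], [0.993, -0.114, -0.0], [-0.0, 0.001, -1.0]]
contact_force: [-0.4, -3.6, 5.1]
gripper_width: 0.6
grip_force: 2.1
```

Request:
servo_tool([
  {"grip": 1, "tx": -0.02, "ty": 0, "tz": 0.1, "twist": 0},
  {"grip": 1, "tx": -0.02, "ty": 0, "tz": 0.1, "twist": 0},
  {"grip": 1, "tx": 0, "ty": 0, "tz": 0, "twist": 0},
])

```text
time: 17.43
tcp_pos: [569.7, -165.3, 106.5]
eef_rot: [[0.113, 0.994, 0.0], [0.994, -0.113, 0.001], [0.001, 0.0, -1.0]]
contact_force: [-0.1, -2.7, 3.4]
gripper_width: 0.3
grip_force: 1.8
```

Request:
servo_tool([
  {"grip": 1, "tx": -0.02, "ty": 0, "tz": 0.1, "twist": 0},
  {"grip": 1, "tx": -0.02, "ty": 0, "tz": 0.1, "twist": 0},
  {"grip": 1, "tx": 0, "ty": 0, "tz": 0, "twist": 0},
])

```text
time: 17.68
tcp_pos: [569.6, -165.5, 104.4]
eef_rot: [[0.113, 0.994, 0.0], [0.994, -0.113, 0.001], [0.001, 0.0, -1.0]]
contact_force: [0.4, -2.5, 2.5]
gripper_width: 0.4
grip_force: 1.4
```

Request:
servo_tool([
  {"grip": 1, "tx": -0.02, "ty": 0, "tz": 0.1, "twist": 0},
  {"grip": 1, "tx": 0, "ty": 0, "tz": 0.1, "twist": 0},
  {"grip": 1, "tx": 0, "ty": 0, "tz": 0, "twist": 0},
])

```text
time: 17.93
tcp_pos: [569.5, -165.5, 102.3]
eef_rot: [[0.113, 0.994, 0.0], [0.994, -0.113, 0.001], [0.001, 0.0, -1.0]]
contact_force: [0.7, -0.9, 1.5]
gripper_width: 0.6
grip_force: 1.0
```

Request:
servo_tool([
  {"grip": 1, "tx": 0, "ty": 0, "tz": 0.1, "twist": 0},
  {"grip": 1, "tx": 0, "ty": 0, "tz": 0.1, "twist": 0},
  {"grip": 1, "tx": 0, "ty": 0, "tz": 0, "twist": 0},
])

```text
time: 18.18
tcp_pos: [569.5, -165.5, 100.3]
eef_rot: [[0.113, 0.994, 0.0], [0.994, -0.113, 0.001], [0.001, -0.0, -1.0]]
contact_force: [-0.5, 0.2, 1.6]
gripper_width: 0.0
grip_force: 0.6
```

Request:
servo_tool([
  {"grip": 1, "tx": 0, "ty": 0, "tz": 0.1, "twist": 0},
  {"grip": 1, "tx": 0, "ty": 0, "tz": 0.1, "twist": 0},
  {"grip": 1, "tx": 0, "ty": 0, "tz": 0, "twist": 0},
])

```text
time: 18.43
tcp_pos: [569.5, -165.4, 98.3]
eef_rot: [[0.113, 0.994, 0.0], [0.994, -0.113, 0.001], [0.001, -0.0, -1.0]]
contact_force: [-0.0, 0.6, 0.1]
gripper_width: 0.2
grip_force: 0.1
```

Request:
servo_tool([
  {"grip": 1, "tx": 0, "ty": 0, "tz": 0.1, "twist": 0},
  {"grip": 1, "tx": 0, "ty": 0, "tz": 0.1, "twist": 0},
  {"grip": 1, "tx": 0, "ty": 0, "tz": 0, "twist": 0},
])

```text
time: 18.68
tcp_pos: [569.5, -165.6, 96.4]
eef_rot: [[0.113, 0.994, 0.0], [0.994, -0.113, 0.001], [0.001, -0.0, -1.0]]
contact_force: [-0.3, 0.8, 0.5]
gripper_width: 0.3
grip_force: 0.0
```

Request:
servo_tool([
  {"grip": 1, "tx": 0, "ty": 0, "tz": 0.1, "twist": 0},
  {"grip": 1, "tx": 0, "ty": 0, "tz": 0.0, "twist": 0},
  {"grip": 1, "tx": 0, "ty": 0, "tz": 0, "twist": 0},
])

```text
time: 18.93
tcp_pos: [569.7, -165.7, 95.6]
eef_rot: [[0.113, 0.994, 0.0], [0.994, -0.113, 0.001], [0.001, 0.0, -1.0]]
contact_force: [-0.0, -0.3, 0.5]
gripper_width: 0.6
grip_force: 0.0
```

Request:
servo_tool([
  {"grip": 1, "tx": 0, "ty": 0, "tz": 0.1, "twist": 0},
  {"grip": 1, "tx": 0, "ty": 0, "tz": 0.1, "twist": 0},
  {"grip": 1, "tx": 0, "ty": 0, "tz": 0, "twist": 0},
])

```text
time: 19.18
tcp_pos: [569.7, -165.7, 93.5]
eef_rot: [[0.113, 0.994, 0.0], [0.994, -0.113, 0.001], [0.001, 0.0, -1.0]]
contact_force: [0.1, 0.1, 0.3]
gripper_width: 0.6
grip_force: 0.0
```

Request:
servo_tool([
  {"grip": 1, "tx": 0, "ty": 0, "tz": 0.1, "twist": 0},
  {"grip": 1, "tx": 0, "ty": 0, "tz": 0.0, "twist": 0},
  {"grip": 1, "tx": 0, "ty": 0, "tz": 0, "twist": 0},
])

```text
time: 19.43
tcp_pos: [569.8, -165.8, 92.9]
eef_rot: [[0.113, 0.994, 0.001], [0.994, -0.113, 0.001], [0.001, 0.001, -1.0]]
contact_force: [0.9, -0.7, 3.2]
gripper_width: 0.6
grip_force: 1.1
```

Request:
servo_tool([
  {"grip": 1, "tx": 0, "ty": 0, "tz": 0.1, "twist": 0},
  {"grip": 1, "tx": 0, "ty": 0, "tz": 0.0, "twist": 0},
  {"grip": 1, "tx": 0, "ty": 0, "tz": 0, "twist": 0},
])

```text
time: 19.68
tcp_pos: [570.0, -165.8, 92.1]
eef_rot: [[0.113, 0.994, 0.001], [0.994, -0.113, 0.0], [0.001, 0.001, -1.0]]
contact_force: [-0.0, -0.8, 4.8]
gripper_width: 0.5
grip_force: 2.5
```

Request:
servo_tool([
  {"grip": 1, "tx": 0, "ty": 0, "tz": 0.1, "twist": 0},
  {"grip": 1, "tx": 0, "ty": 0, "tz": 0.0, "twist": 0},
  {"grip": 1, "tx": 0, "ty": 0, "tz": 0, "twist": 0},
])

```text
time: 19.93
tcp_pos: [570.2, -165.8, 91.4]
eef_rot: [[0.113, 0.994, 0.002], [0.994, -0.113, 0.0], [0.0, 0.002, -1.0]]
contact_force: [-0.9, -0.8, 7.0]
gripper_width: 0.6
grip_force: 3.7
```

Request:
servo_tool([
  {"grip": 1, "tx": 0, "ty": 0, "tz": 0.1, "twist": 0},
  {"grip": 1, "tx": 0, "ty": 0, "tz": 0.0, "twist": 0},
  {"grip": 1, "tx": 0, "ty": 0, "tz": 0, "twist": 0},
])

```text
time: 20.18
tcp_pos: [570.5, -165.8, 90.7]
eef_rot: [[0.113, 0.994, 0.002], [0.994, -0.113, 0.0], [0.0, 0.002, -1.0]]
contact_force: [-1.7, 0.0, 9.6]
gripper_width: 0.7
grip_force: 5.0
```

Request:
servo_tool([
  {"grip": 1, "tx": 0, "ty": 0, "tz": -0.2, "twist": 0},
  {"grip": 1, "tx": 0, "ty": 0, "tz": -0.2, "twist": 0},
  {"grip": 1, "tx": 0, "ty": 0, "tz": 0, "twist": 0},
])

```text
time: 20.43
tcp_pos: [569.7, -165.7, 93.8]
eef_rot: [[0.113, 0.994, 0.001], [0.994, -0.113, 0.001], [0.001, 0.001, -1.0]]
contact_force: [-0.7, 0.0, -0.8]
gripper_width: 0.5
grip_force: 0.0
```

Request:
servo_tool([
  {"grip": 1, "tx": 0, "ty": 0, "tz": -0.3, "twist": 0},
  {"grip": 1, "tx": 0, "ty": 0, "tz": -0.5, "twist": 0},
  {"grip": 1, "tx": 0, "ty": 0, "tz": 0, "twist": 0},
])

```text
time: 20.68
tcp_pos: [570.1, -165.7, 102.5]
eef_rot: [[0.113, 0.994, 0.001], [0.994, -0.113, 0.001], [0.001, 0.001, -1.0]]
contact_force: [0.4, -0.2, -0.1]
gripper_width: 0.3
grip_force: 0.0
```

Request:
servo_tool([
  {"grip": 1, "tx": 0, "ty": 0, "tz": -2, "twist": 0},
  {"grip": 1, "tx": -2, "ty": 0.1, "tz": -1, "twist": 0},
  {"grip": 1, "tx": -2, "ty": 0, "tz": 0, "twist": 0},
  {"grip": 1, "tx": -2, "ty": 0, "tz": 0, "twist": 0},
  {"grip": 1, "tx": -1.7, "ty": 0, "tz": 0, "twist": 0},
  {"grip": 1, "tx": 0, "ty": 0, "tz": 0, "twist": 0},
  {"grip": 1, "tx": 0, "ty": 0, "tz": 0, "twist": 0},
])

```text
time: 21.27
tcp_pos: [561.7, -243.2, 131.5]
eef_rot: [[0.115, 0.993, 0.0], [0.993, -0.115, 0.001], [0.001, 0.0, -1.0]]
contact_force: [1.0, 0.9, 0.2]
gripper_width: 0.6
grip_force: 0.0
```

Run:
```python
from h import *
o=np.array([592.5,23.9]); e=np.array([.1135,.9935]); l=np.array([.9935,-.1135])
for n in("scene","top"):
    im,d=camera(n); C=cloud(n,d); L=(C[...,:2]-o)@e; W=(C[...,:2]-o)@l; Z=C[...,2]
    for nm,a,b,zl in(("handle",-205,-130,70),("jaw",33,57,45),("paddle",-283,-247,45)):
        s=(L>a)&(L<b)&(abs(W)<11)&(Z>zl)&(Z<125); Q=Z[s]; print(n,nm,s.sum(),np.percentile(Q,[10,50,90]).round(1) if s.sum() else 0, W[s].mean() if s.sum() else 0)
    if n=="scene": cv2.imwrite("pics/m4.png",cv2.resize(im[150:310,200:360],(600,600),interpolation=2)[...,::-1])
z=np.load("scene0.npz"); C=cloud("scene",z["d"]); L=(C[...,:2]-o)@e; W=(C[...,:2]-o)@l; Z=C[...,2]
s=(L>33)&(L<57)&(abs(W)<11)&(Z>45)&(Z<125); print("jaw before",np.percentile(Z[s],[10,50,90]))
```

```text
scene handle 135 [86.2 90.2 93.4] 0.8861686767817967
scene jaw 82 [52.3 75.6 84.8] 1.822685201938536
scene paddle 56 [53.  57.6 61.6] -0.7632989392008555
top handle 209 [89.  92.7 95.2] -0.1621579593632889
top jaw 59 [68.1 82.4 86.1] -1.525924018248351
top paddle 0 0 0
jaw before [ 69.19429719  87.84072789 101.11612088]
```

View pics/m4.png

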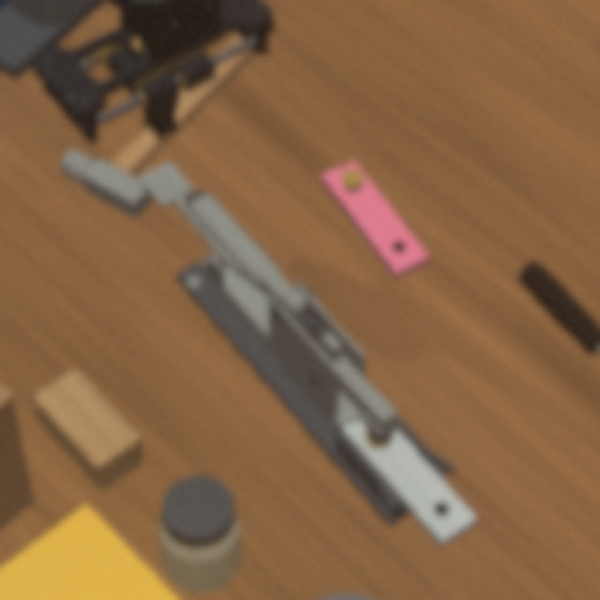

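The handle now lies level and stays there (crop px 240,240). The jaw is down on the bush at (378,432), the strap hasn't moved, and the fingers hover over the paddle. Next is the release lever.

Request:
servo_tool([
  {"grip": 1, "tx": 0, "ty": 0, "tz": 2, "twist": 0},
  {"grip": 1, "tx": 0, "ty": 0, "tz": 2, "twist": 0},
  {"grip": 1, "tx": 0, "ty": 0, "tz": 1.5, "twist": 0},
  {"grip": 1, "tx": 0, "ty": 0, "tz": 0.8, "twist": 0},
  {"grip": 1, "tx": 0, "ty": 0, "tz": 0.3, "twist": 0},
  {"grip": 1, "tx": 0, "ty": 0, "tz": 0, "twist": 0},
])

```text
time: 21.87
tcp_pos: [562.0, -241.8, 65.4]
eef_rot: [[0.112, 0.994, 0.0], [0.994, -0.112, 0.001], [0.001, -0.0, -1.0]]
contact_force: [0.1, 1.1, 0.3]
gripper_width: 0.4
grip_force: 0.0
```

Request:
servo_tool([
  {"grip": 1, "tx": 0, "ty": 0, "tz": 0.2, "twist": 0},
  {"grip": 1, "tx": 0, "ty": 0, "tz": 0.2, "twist": 0},
  {"grip": 1, "tx": 0, "ty": 0, "tz": 0.2, "twist": 0},
  {"grip": 1, "tx": 0, "ty": 0, "tz": 0, "twist": 0},
])

```text
time: 22.2
tcp_pos: [562.4, -242.6, 59.9]
eef_rot: [[0.113, 0.994, 0.001], [0.994, -0.113, 0.0], [0.0, 0.001, -1.0]]
contact_force: [1.0, -0.4, 0.7]
gripper_width: 0.1
grip_force: 0.7
```

Request:
servo_tool([
  {"grip": 1, "tx": 0, "ty": 0, "tz": 0.2, "twist": 0},
  {"grip": 1, "tx": 0, "ty": 0, "tz": 0.2, "twist": 0},
  {"grip": 1, "tx": 0, "ty": 0, "tz": 0, "twist": 0},
])

```text
time: 22.45
tcp_pos: [562.2, -242.7, 55.7]
eef_rot: [[0.113, 0.994, 0.001], [0.994, -0.113, 0.0], [0.0, 0.001, -1.0]]
contact_force: [0.9, -1.3, 2.0]
gripper_width: 0.6
grip_force: 0.8
```

Request:
servo_tool([
  {"grip": 1, "tx": 0, "ty": 0, "tz": 0.2, "twist": 0},
  {"grip": 1, "tx": 0, "ty": 0, "tz": 0.2, "twist": 0},
  {"grip": 1, "tx": 0, "ty": 0, "tz": 0, "twist": 0},
])

```text
time: 22.7
tcp_pos: [562.0, -242.5, 51.3]
eef_rot: [[0.113, 0.994, 0.001], [0.994, -0.113, 0.001], [0.001, 0.0, -1.0]]
contact_force: [0.8, -1.5, 1.4]
gripper_width: 0.3
grip_force: 1.1
```

Request:
servo_tool([
  {"grip": 1, "tx": 0, "ty": 0, "tz": 0.2, "twist": 0},
  {"grip": 1, "tx": 0, "ty": 0, "tz": 0.2, "twist": 0},
  {"grip": 1, "tx": 0, "ty": 0, "tz": 0, "twist": 0},
])

```text
time: 22.95
tcp_pos: [561.9, -242.4, 47.2]
eef_rot: [[0.113, 0.994, 0.0], [0.994, -0.113, 0.001], [0.001, 0.0, -1.0]]
contact_force: [0.7, -0.8, 1.6]
gripper_width: 0.7
grip_force: 1.2
```

Run:
```python
from h import *
o=np.array([592.5,23.9]); e=np.array([.1135,.9935]); l=np.array([.9935,-.1135])
im,d=camera("scene"); C=cloud("scene",d); L=(C[...,:2]-o)@e; W=(C[...,:2]-o)@l; Z=C[...,2]
s=(L>-190)&(L<-110)&(abs(W)<11)&(Z>70)&(Z<220); print(np.percentile(Z[s],[10,50,90]),np.polyfit(L[s],Z[s],1))
```

```text
[125.24483375 151.5957052  176.20917614] [-0.96590265  8.88892957]
```

The handle has sprung up. I'll lift off the paddle, then check the strap, jaw and lever.

Request:
servo_tool([
  {"grip": 1, "tx": 0, "ty": 0, "tz": 0, "twist": 0},
  {"grip": 1, "tx": 0, "ty": 0, "tz": 0, "twist": 0},
  {"grip": 1, "tx": 0, "ty": 0, "tz": -0.7, "twist": 0},
  {"grip": 1, "tx": 0, "ty": 0, "tz": -1, "twist": 0},
  {"grip": 1, "tx": 0, "ty": 0, "tz": -2, "twist": 0},
  {"grip": 1, "tx": 0, "ty": 0, "tz": -3, "twist": 0},
  {"grip": 1, "tx": -1, "ty": 0, "tz": -4, "twist": 0},
  {"grip": 1, "tx": -1, "ty": 0, "tz": -4, "twist": 0},
  {"grip": 1, "tx": -1, "ty": 0, "tz": -3, "twist": 0},
  {"grip": 1, "tx": -1, "ty": -2, "tz": -1, "twist": 0},
  {"grip": 1, "tx": 0, "ty": 0, "tz": 0, "twist": 0},
  {"grip": 1, "tx": 0, "ty": 0, "tz": 0, "twist": 0},
])

```text
time: 24.0
tcp_pos: [537.1, -280.3, 235.6]
eef_rot: [[0.114, 0.993, 0.001], [0.993, -0.114, -0.0], [-0.0, 0.001, -1.0]]
contact_force: [0.6, -0.3, -1.3]
gripper_width: 0.0
grip_force: 0.0
```

Run:
```python
from h import *
o=np.array([592.5,23.9]); e=np.array([.1135,.9935]); l=np.array([.9935,-.1135])
print(arm.state()["tcp_pos"])
for n in("scene","top"):
    im,d=camera(n); 
    for k,(im,d) in {"now":(im,d),"seated":(np.load(n+"2.npz")["im"],np.load(n+"2.npz")["d"])}.items():
        C=cloud(n,d); L=(C[...,:2]-o)@e; W=(C[...,:2]-o)@l; Z=C[...,2]
        s=(L>105)&(L<170)&(abs(W)<35)&(Z>22)&(Z<60); print(n,k,"strap end",L[s].max().round(1),W[s].mean().round(1),Z[s].mean().round(1))
        s=(L>33)&(L<57)&(abs(W)<11)&(Z>45)&(Z<125); print("  jaw",np.percentile(Z[s],[10,50,90]).round(1))
        s=(L>-283)&(L<-247)&(abs(W)<13)&(Z>40)&(Z<75); print("  paddle",s.sum(),np.median(Z[s]) if s.sum() else 0)
    im,_=camera(n)
    if n=="scene": cv2.imwrite("pics/m5.png",cv2.resize(im[150:310,200:360],(600,600),interpolation=2)[...,::-1])
```

```text
[ 537.09632667 -280.30704367  235.55986442]
scene now strap end 151.4 1.0 38.1
  jaw [ 68.1  86.3 100.6]
  paddle 67 58.11188778562217
scene seated strap end 151.2 0.9 38.3
  jaw [ 51.   84.  100.6]
  paddle 62 57.408360231496204
top now strap end 148.8 0.2 39.2
  jaw [ 82.7  96.4 102.7]
  paddle 113 60.321091457480584
top seated strap end 148.6 0.5 39.0
  jaw [ 83.4  97.5 102.6]
  paddle 112 61.05079841731178
```

View pics/m5.png

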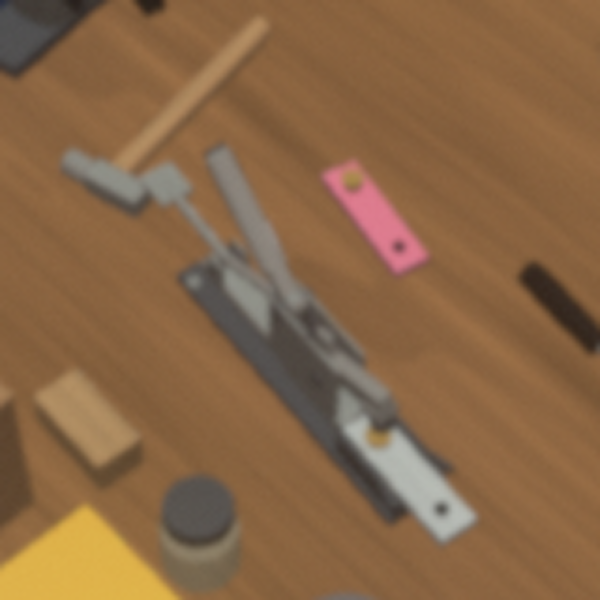

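The picture shows the jaw open above the bush (px 378,437), the handle up, the paddle back at (167,183) and the strap unmoved against the stop. Handing in.

```bash
python3 -c "
from station import arm
print(arm.finish_job())"
```

```text
the job is handed in; nothing more can be done
None
```

I handed the job in at about 24 s; the judge's verdict wasn't shown. The last pictures show the strap unmoved against the stop, the jaw open, the handle up and the release lever back. I never measured the bush depth directly: I take it as fully home because the handle locked over centre with the jaw down on the bush.

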